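# Chalk up: hang the chalk caddy on the accessory rail

### The arm

A 6-joint arm with a two-finger parallel gripper is mounted at the origin on the work surface. World frame = base frame: x ahead of the robot, y to its left, z up, the work surface at z = 0. Lengths are in m, angles in rad, forces in N, time in s.
With the tool pointing down it reaches from about 0.3 to 0.75 m from the base axis. Payload 8.5 kg.
Tool frame: the origin (TCP) lies at the very end of the fingers, on their centre line; the grasp point (between the pads) lies 19 mm behind it; z points along the fingers, y is the line along which they close (so a half turn about z gives the same grasp; the last joint's range is limited). The gripper opens to 85 mm and grips with 20 to 120 N. Pads are 22 mm wide; open, the fingers measure 114 mm over their backs; the gripper's body (76 mm by 85 mm) begins 54 mm behind the grasp point. The pads swing forward as they close: fully open they stand 13 mm farther back than shut.
Start: joints at [-1.543, 0.381, 1.297, -0, 1.464, -0.215], TCP at [0.132, -0.534, 0.231] pointing down, gripper open.
Joint ranges: [-3.11, 3.11], [-0.89, 2.33], [0.22, 2.48], [-1.42, 4.56], [0.17, 2.85], [-2.88, 2.88]. Speed limits (rad/s): [2.39, 2.39, 3.14, 3.14, 3.14, 3.14].

### API

Orientations are given as a unit quaternion [w, x, y, z].
In Python, from plant import bot gives the robot as it stands. The module is installed in compiled form; this text tells all that it offers.
- The arm moves only by the tool send_rows, never from a script. Its argument "steps" is a list of rows, each an object with "grip": the opening, from 0 (shut) to 1 (fully open); "slide": the shift along the tool's x, y, z normalised to -1 to 1, where 1 is 100 cm, a list of three; "angular": the turn, a rotation vector about the tool's x, y, z normalised to -1 to 1, where 1 is pi rad, a list of three. A call has 1 to 20 rows; each row shifts and turns the commanded pose from where the row before left it, along the tool's axes as they then stand; what a row does not reach is not made up. A row lasts 1/10 s, in which the tool goes at most 50 mm and 8.59 degrees, less where a joint would pass 70% of its speed; a pose out of reach is approached as far as the arm can. A call with a number of a shift or a turn outside -1 to 1 is refused whole. A call with a gripper value outside its range is refused whole. The fingers move at their own pace and stop on an object; "force" is the grip in N (left out, the last holds). Time passes only in rows, so rows that do not move let the fingers close. It gives the time, the measured TCP pose, the force, the opening and the grip force at its end, in the units of the state.
- bot.read_state(): the state, without advancing time (a new reading comes with each control period).
- bot.get_image(name): name is "scene" or "top" or "wrist"; returns a dict with "color" (420x560x3 uint8, blue, green, red), "vertical_fov" (degrees; the focal length in pixels is half the picture's height over the tangent of half this angle, whatever the lens; pixels are square), "cx", "cy" (the principal point, pixels), "R" (3x3) and "t" (3): a world point X has camera coordinates R X + t. Camera axes: x right, y down, z forward; pixel columns grow to the right and rows downward; lengths in m; the calibration is good to about 2 mm. The wrist camera is an equidistant fisheye: a pixel r from the principal point sees the ray r / f radians off the axis. A picture is of the moment at which its call begins. There is no depth.
- bot.close_job(): hands the job in; it is judged then, once.
Trained networks look in the newest picture that a camera, given by its name, has taken for a name from the list of things; names that differ only in an ending like _2 or _b are one class to them, and where a whole thing is asked for, a point or a joint stands for the part that bears it (a point fixed in the world has none). Each returns a list of dicts, best first, with "p" (0 to 1); they miss things now and then, are a little off and sometimes report something else, mostly with a low value. They report only what shows in the picture. A call takes as long as a camera call.
- bot.recognise(camera, label): "bbox" ([centre column, centre row, width, height] in pixels, round what is visible of it).
- bot.cut_out(camera, label): "pixels" (420x560 bool, what is visible of it) and "bbox" ([centre column, centre row, width, height] in pixels, round what is visible of it).
- bot.spot_point(camera, label): "point" ([column, row] in pixels: a listed point, or the origin of a listed thing).
The state is a dict: "clock": time; "qpos": joint angles; "joint_vel": joint speeds; "tau": joint torques, N m; "tool_pos": TCP position; "eef_rot": TCP orientation; "contact_force": force on the tool from outside, world axes, zero at the start; "torque": the same for the moment, N m; "opening": opening from 0.0 (shut) to 1.0 (fully open); "gripper_force": force on a finger pad.
Only numpy, scipy, OpenCV 4.12 (cv2) and the standard library are available. Lean on these libraries where they do the work, as an engineer would, in place of code of your own. Each camera call takes 0.05 s, during which the arm holds its last target. There are 200 camera calls.

### The job

Put the blue chalk into one of the two end pockets of the wooden chalk caddy, then hook the caddy over the brass rail in line with the orange square and, keeping it on the rail, slide it along until it lines up with the ivory diamond. Leave it hanging there freely with the chalk in it, keep it upright throughout, and leave the other things where they are.

Things in the scene. Friction and masses are not known exactly. Their poses are not given: they have to be found in the camera images.
- caddy: Loose chalk caddy, 0.25 to 0.4 kg: pale wooden tray 54 (x) x 190 (y) x 22 mm high, brass hook and square wooden grip above its middle, 180 mm high in all; starts standing on the cloth. Origin: centre of underside, z up. Its middle, y = -45 to 45 mm, is solid up to the rim, with an open pocket at each end. Starting yaw within 0.25 rad of 0: the hook's lip, on +x, faces away from the robot
- caddy_pocket_l (a point): Centre of the floor of the end pocket on the caddy's +y side: x 0, y 68, z 5 mm in the caddy's frame. The pocket is 46 mm square inside, its walls 4 mm thick, the rim at z = 22 mm
- caddy_pocket_r (a point): The same for the equal pocket on the caddy's -y side (y = -68 mm)
- caddy_grip (a point): Middle of the caddy's grip, a wooden post 20 x 20 mm, z = 138 to 180 mm above the underside, at x = y = 0: x 0, y 0, z 159 mm. The brass hook below it is 36 mm in x and 30 mm in y
- caddy_seat (a point): Where the bar's axis lies when the caddy hangs: x 0, y 0, z 125 mm in the caddy's frame, under an inverted V. A 5 mm strap rises from the tray at x = -18 to -13 mm; the lip, x = 13 to 18 mm, ends at z = 100 mm. The bar (along the caddy's y) enters from its +x side through the gap between chalk top (z = 30 mm) and lip end; then the caddy is lowered until the V sits on the bar
- chalk_blue: Loose blue chalk cube, 25 mm, 25 g; origin: centre of its underside; any yaw
- chalk_blue_center (a point): Centre of the blue chalk cube
- rail: Fixed mahogany stand with a 12 mm brass bar along its y, bar axis 175 mm above the table. Plank 20 mm thick, x = -35 to 75, y = -320 to 320 mm; 22 mm posts at x = 0, y = -290 and 290 mm, with brass balls up to z = 200 mm. Origin: on the table below the bar's middle; yaw within 0.1 rad of 0, -x side to the robot. A caddy hanging on it has its underside 50 mm above the table
- rail_mid (a point): Middle of the bar, on its axis; axes as the rail's (y along the bar)
- diamond: Fixed ivory diamond, 20 mm sides set on their corner, 4 mm thick, on the plank 55 mm beyond the bar (rail's +x): the mark where the caddy must end. Origin: centre of its underside; its y runs along the bar. It may be at either half of the rail
- square: Fixed orange square, 24 x 24 x 4 mm, on the plank 55 mm beyond the bar, in the other half of the rail from the diamond, 180 to 280 mm away from it along the bar: marks where the caddy is hooked on. Origin: centre of its underside; its y runs along the bar
- chalk_red: Loose red chalk cube, 25 mm, to be left alone; origin: centre of its underside
- tip_tool: Loose brass cue tip tool, a waisted disc 32 mm across and 34 mm high, to be left alone; origin: centre of its underside
- mug: Loose white mug, 80 mm across, 95 mm high, at the left side, to be left alone; origin: centre of its underside
- brush: Loose wooden brush lying at the left side, to be left alone; origin: on its underside

How it is judged:
By the outcome, as a careful person would: the job done as asked, in the order asked, and still so for the second after the job is handed in, with the robot touching nothing.
It also fails if it takes over 72 s, if anything falls off the work surface, if the arm or the gripper's body presses on something with over 40 N, if the wrist force passes 120 N, or if a joint passes its speed limit or range.

## Working session

There is one attempt and no reset: what is moved stays moved. The work goes in short steps, Python scripts to look and compute and a tool call to move; the robot and the scene stay as the last step left them, time stands still between calls to the robot, and variables do not carry over. Pictures are saved under pics/ and viewed, at most 10 in all, crops included, and the job is handed in when it is done.

Besides the shell and the picture viewer there is one more tool, called after "Request:" in YAML: its name, and indented under it one key for each argument. send_rows: Moves the arm, as the interface text tells. Its arguments: {"type":"object","properties":{"steps":{"type":"array","items":{"type":"object","properties":{"grip":{"type":"number"},"slide":{"type":"array","items":{"type":"number"}},"angular":{"type":"array","items":{"type":"number"}}}}},"force":{"type":"number"}},"required":["steps"]}

```bash
mkdir -p pics
cat > h.py <<'E'
import numpy as np, cv2
from scipy.spatial.transform import Rotation as Rn
from plant import bot
def K(im): return im["color"].shape[0]/2/np.tan(np.radians(im["vertical_fov"])/2)
def ray(im,px,fish=False):
    f=K(im); d=np.array([px[0]-im["cx"],px[1]-im["cy"]],float)
    if fish:
        r=np.hypot(*d)+1e-9; th=r/f; v=np.r_[d/r*np.sin(th),np.cos(th)]
    else: v=np.r_[d/f,1]
    R=np.array(im["R"]);t=np.array(im["t"]); v=R.T@v
    return -R.T@t, v/np.linalg.norm(v)
def atz(im,px,z,fish=False):
    c,v=ray(im,px,fish); return c+v*(z-c[2])/v[2]
def proj(im,X):
    p=np.array(im["R"])@X+np.array(im["t"]); f=K(im); return np.array([im["cx"]+f*p[0]/p[2],im["cy"]+f*p[1]/p[2]])
def tri(rs):
    A=np.zeros((3,3));b=np.zeros(3)
    for c,v in rs:
        P=np.eye(3)-np.outer(v,v);A+=P;b+=P@c
    X=np.linalg.solve(A,b); return X,[float(np.linalg.norm((np.eye(3)-np.outer(v,v))@(X-c))) for c,v in rs]
def st():
    s=bot.read_state(); return s
E
python3 - <<'E'
from h import *
ims={n:bot.get_image(n) for n in("scene","top")}
for n,i in ims.items(): cv2.imwrite(f"pics/{n}0.png",i["color"]); print(n,i["vertical_fov"],np.round(-np.array(i["R"]).T@i["t"],3))
s=st(); print(s["clock"],s["tool_pos"],s["eef_rot"])
H=dict(caddy_pocket_l=.005,caddy_pocket_r=.005,caddy_grip=.159,caddy_seat=.125,chalk_blue_center=.0125,rail_mid=.175,diamond=.02,square=.02,chalk_red=0,caddy=0,tip_tool=0,mug=0)
for l,z in H.items():
    rs=[]
    for n in ims:
        d=bot.spot_point(n,l)
        if d: 
            p=d[0]["point"]; rs.append(ray(ims[n],p)); print(l,n,round(d[0]["p"],2),np.round(p,1),np.round(atz(ims[n],p,z),4))
    if len(rs)==2: X,r=tri(rs); print("   tri",np.round(X,4),np.round(r[0],4))
print(st()["clock"])
E
```

```text
scene 45.7610557251405 [1.276 0.144 1.333]
top 51.70261724538159 [0.403 0.094 1.354]
0.1 [ 0.13220494 -0.53359829  0.23076737] [-6.78256981e-04  9.92641784e-01  1.21086028e-01  4.97554412e-05]
caddy_pocket_l scene 0.84 [149.  196.7] [ 0.4681 -0.274   0.005 ]
caddy_pocket_l top 0.83 [456.1 245.8] [ 0.4505 -0.4077  0.005 ]
   tri [ 0.4547 -0.3373  0.0135] 0.0632
caddy_pocket_r scene 0.84 [149.  196.7] [ 0.4681 -0.274   0.005 ]
caddy_pocket_r top 0.83 [456.1 245.8] [ 0.4505 -0.4077  0.005 ]
   tri [ 0.4547 -0.3373  0.0135] 0.0632
caddy_grip scene 0.55 [113.3 167.3] [ 0.4628 -0.3419  0.159 ]
caddy_grip top 0.79 [455.7 242. ] [ 0.4554 -0.3501  0.159 ]
   tri [ 0.4556 -0.3497  0.1495] 0.0036
caddy_seat scene 0.75 [116.2 172.6] [ 0.4581 -0.3442  0.125 ]
caddy_seat top 0.56 [449.3 243.5] [ 0.453  -0.3447  0.125 ]
   tri [ 0.4532 -0.3472  0.1178] 0.0001
chalk_blue_center scene 0.51 [194.5 190.1] [ 0.4485 -0.1316  0.0125]
chalk_blue_center top 0.65 [336.3 188.4] [ 0.6342 -0.0456  0.0125]
   tri [ 0.5973 -0.0509  0.2526] 0.0303
rail_mid scene 0.71 [216.6 207.7] [ 0.6062 -0.0331  0.175 ]
rail_mi
[... 196 characters left out ...]
  ]
   tri [0.6725 0.1085 0.0303] 0.0025
square scene 0.58 [185.7 254.9] [ 0.6746 -0.1361  0.02  ]
chalk_red scene 0.7 [189.7 189.8] [ 0.4395 -0.1495  0.    ]
chalk_red top 0.58 [294.7 239.6] [0.4768 0.0871 0.    ]
   tri [ 0.5011 -0.0144  0.1473] 0.1072
caddy scene 0.91 [121.8 194.9] [ 0.4583 -0.3627  0.    ]
caddy top 0.79 [431.5 240.8] [ 0.4671 -0.3353  0.    ]
   tri [ 0.4678 -0.3442  0.0135] 0.0126
tip_tool scene 0.4 [337.5 194.2] [0.4561 0.3172 0.    ]
tip_tool top 0.46 [224.4 250. ] [0.4475 0.3069 0.    ]
   tri [ 0.4478  0.3141 -0.0145] 0.0049
mug scene 0.94 [396.5 257.1] [0.6715 0.4771 0.    ]
mug top 0.68 [168.3 178.5] [0.6778 0.4884 0.    ]
   tri [0.6756 0.4797 0.011 ] 0.0052
1.3
```

View pics/scene0.png

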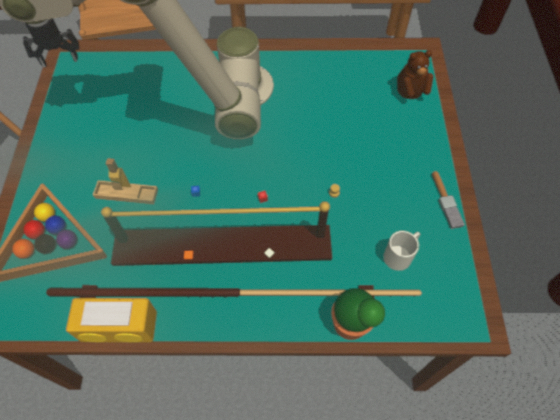

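View pics/top0.png

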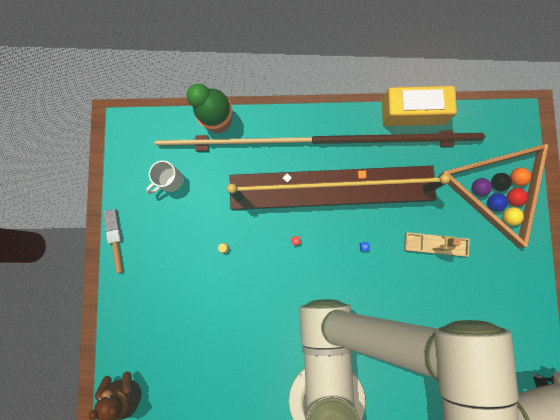

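The robot sits at the bottom of the top view. Top-view pixels: blue chalk (365,246), caddy ~(437,245), bar from (232,188) to (446,178), diamond (287,178), square (362,174). The scene view agrees. I'll refine these with the colour blobs.

Run:
```python
from h import *
ims={n:bot.get_image(n) for n in("scene","top")}
def blob(n,f,c,rad=12):
    im=ims[n]["color"].astype(int); m=f(im).astype(np.uint8); yy,xx=np.mgrid[:420,:560]; m&=((abs(xx-c[0])<rad)&(abs(yy-c[1])<rad)).astype(np.uint8)
    k=m>0; return np.array([xx[k].mean(),yy[k].mean()]),k.sum()
B=lambda i:(i[...,0]>i[...,1]+25)&(i[...,0]>i[...,2]+40)
O=lambda i:(i[...,2]>180)&(i[...,0]<110)
W=lambda i:(i.min(-1)>140)
for nm,f,cs,z in (("blue",B,((195,190),(365,246)),.0125),("square",O,((188,255),(362,174)),.024),("diamond",W,((269,253),(287,178)),.024)):
    rs=[]
    for n,c in zip(ims,cs):
        p,k=blob(n,f,c); rs.append(ray(ims[n],p)); print(nm,n,p.round(1),k,atz(ims[n],p,z).round(4))
    print("  tri",tri(rs)[0].round(4))
# bar: fit line of bright brass between the posts in top
out=[]
for n,e,zz in (("top",[(245,187.5),(432,178.5)],.175),("scene",[(120,213),(312,209)],.175)):
    im=ims[n]["color"].astype(int); P=[]
    for u in np.linspace(e[0][0],e[1][0],60).round().astype(int):
        v0=np.interp(u,[e[0][0],e[1][0]],[e[0][1],e[1][1]]); vs=np.arange(int(v0)-7,int(v0)+8)
        c=im[vs,u]; w=np.clip(c[:,2]-c[:,0]-60,0,None)*(c[:,1]>90)
        if w.sum()>0: P.append((u,(w*vs).sum()/w.sum()))
    X=np.array([atz(ims[n],p,zz) for p in P]); a=np.polyfit(X[:,1],X[:,0],1); r=X[:,0]-np.polyval(a,X[:,1]); g=abs(r)<.006; a=np.polyfit(X[g,1],X[g,0],1); print(n,"bar x=",a.round(4),"res",r[g].std().round(4),g.sum())
for n in ims:
  for l in("caddy","chalk_blue","caddy_grip"):
    d=bot.cut_out(n,l)
    if d:
        m=d[0]["pixels"].astype(np.uint8); print(n,l,round(d[0]["p"],2),np.round(d[0]["bbox"],1)); 
c=ims["top"]["color"][222:268,388:484]; c2=ims["scene"]["color"][145:215,80:176]
cv2.imwrite("pics/crop.png",np.vstack([cv2.resize(c,None,fx=5,fy=5,interpolation=2),cv2.resize(c2,None,fx=5,fy=5,interpolation=2)]))
```

```text
blue scene [195.  190.2] 80 [ 0.4487 -0.1301  0.0125]
blue top [364.4 246.2] 81 [ 0.453  -0.1263  0.0125]
  tri [ 0.4528 -0.127   0.019 ]
square scene [187.9 254.5] 62 [ 0.6752 -0.129   0.024 ]
square top [361.9 179. ] 132 [ 0.6606 -0.1248  0.024 ]
  tri [ 0.6651 -0.131   0.002 ]
diamond scene [268.9 252.5] 47 [0.6685 0.1052 0.024 ]
diamond top [286.9 177.4] 48 [0.6698 0.1083 0.024 ]
  tri [0.6694 0.1068 0.0262]
top bar x= [-0.0285  0.6183] res 0.0003 57
scene bar x= [-0.0292  0.6151] res 0.0002 60
scene chalk_blue 0.56 [399.4 249.9  39.1  38.5]
scene caddy_grip 0.71 [123.9 181.7  62.   47.2]
top caddy 0.93 [438.  244.2  67.6  22.4]
top chalk_blue 0.64 [366.  245.9  13.3   6.5]
top caddy_grip 0.86 [435.9 242.2  67.5  25.9]
```

View pics/crop.png

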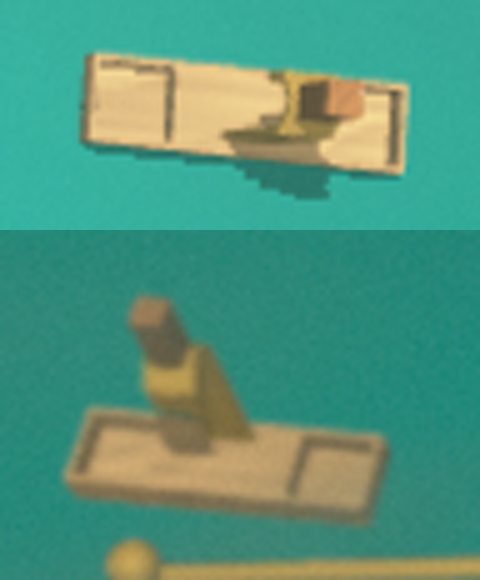

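Run:
```python
from h import *
from scipy.optimize import least_squares
ims={n:bot.get_image(n) for n in("scene","top")}
T=lambda u,v:(388+u/5-.4,222+v/5-.4); S=lambda u,v:(80+u/5-.4,145+(v-230)/5-.4)
ob=[("top",T(98,53),27,95,22),("top",T(409,86),27,-95,22),("top",T(91,137),-27,95,22),("top",T(401,168),-27,-95,22),("top",T(345,98),0,0,180),
("scene",S(90,408),-27,-95,22),("scene",S(388,435),-27,95,22),("scene",S(372,513),27,95,22),("scene",S(70,472),27,-95,22),("scene",S(151,308),0,0,180)]
def fun(q,sel):
    c,s=np.cos(q[2]),np.sin(q[2]); r=[]
    for n,p,x,y,z in ob:
        if n in sel: r+=list(proj(ims[n],np.array([q[0]+(c*x-s*y)/1e3,q[1]+(s*x+c*y)/1e3,z/1e3]))-p)
    return np.array(r)
for sel in(("top",),("scene",),("top","scene")):
    o=least_squares(fun,[.455,-.35,-.1],args=(sel,),loss="soft_l1"); print(sel,o.x.round(4),o.fun.reshape(-1,2).round(1).tolist())
# chalk yaw in top: min area rect
i=ims["top"]["color"]; c=cv2.resize(i[232:260,350:378],None,fx=10,fy=10,interpolation=2); d=c.astype(int)
m=((d[...,0]>d[...,1]+25)&(d[...,0]>d[...,2]+40)).astype(np.uint8); cs=max(cv2.findContours(m,0,2)[0],key=cv2.contourArea); print(cv2.minAreaRect(cs)); 
i=ims["scene"]["color"];c2=cv2.resize(i[176:204,181:209],None,fx=10,fy=10,interpolation=2)
c3=cv2.resize(ims["top"]["color"][160:188,350:378],None,fx=10,fy=10,interpolation=2)
cv2.imwrite("pics/chalk.png",np.hstack([c,c2]))
for n,col in (("top",(350,378,160,188)),):
    d=c3.astype(int); m=((d[...,2]>150)&(d[...,2]>d[...,1]+70)&(d[...,0]<80)&(np.arange(280)[:,None]<200)).astype(np.uint8); M=cv2.moments(m,True); p=(350+M['m10']/M['m00']/10-.45,160+M['m01']/M['m00']/10-.45); print("sq",p,atz(ims[n],p,.024))
s=st();print(s["clock"])
```

```text
('top',) [ 0.4567 -0.3455 -0.1204] [[-0.7, -0.5], [0.1, -0.5], [-0.5, 0.3], [0.8, 0.9], [0.3, -0.1]]
('scene',) [ 0.4536 -0.3461 -0.1186] [[1.0, -0.5], [-0.1, 0.1], [-1.1, -0.8], [-0.2, 1.2], [0.4, 0.2]]
('top', 'scene') [ 0.4556 -0.3456 -0.119 ] [[-0.6, -0.1], [0.1, -0.2], [-0.4, 0.8], [0.8, 1.2], [0.3, 0.4], [1.0, 0.1], [-0.0, 0.6], [-1.1, -0.3], [-0.2, 1.7], [0.5, 0.8]]
((148.17141723632812, 147.09027099609375), (90.93118286132812, 96.69601440429688), 82.23483276367188)
sq (361.7257359924027, 174.00655270655272) [ 0.67629805 -0.12466013  0.024     ]
1.8
```

View pics/chalk.png

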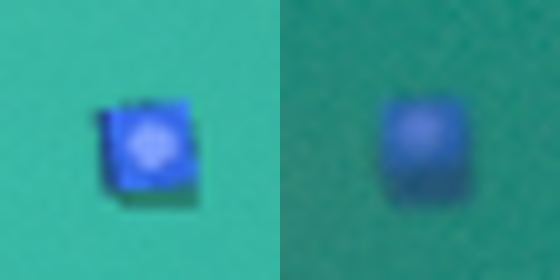

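Request:
send_rows:
  steps:
    - {"grip":1,"slide":[0.0255,-0.0198,0]}
    - {"grip":1,"slide":[0.0255,-0.0198,0]}
    - {"grip":1,"slide":[0.0255,-0.0198,0]}
    - {"grip":1,"slide":[0.0255,-0.0198,0]}
    - {"grip":1,"slide":[0.0255,-0.0198,0]}
    - {"grip":1,"slide":[0.0255,-0.0198,0]}
    - {"grip":1,"slide":[0.0255,-0.0198,0]}
    - {"grip":1,"slide":[0.0255,-0.0198,0]}
    - {"grip":1,"slide":[0.0255,-0.0198,0]}
    - {"grip":1,"slide":[0.0255,-0.0198,0]}
    - {"grip":1,"slide":[0.0255,-0.0198,0]}
    - {"grip":1,"slide":[0.0255,-0.0198,0]}
    - {"grip":1,"slide":[0.0255,-0.0198,0]}
    - {"grip":1,"slide":[0.0255,-0.0198,0]}
    - {"grip":1,"slide":[0.0255,-0.0198,0]}
    - {"grip":1,"slide":[0.0255,-0.0198,0]}

```text
invalid input at $.steps[0]: expected keys grip, slide, angular
```

Request:
send_rows:
  steps:
    - {"grip":1,"angular":[0,0,-0.0458],"slide":[0,0,0]}
    - {"grip":1,"angular":[0,0,-0.0458],"slide":[0,0,0]}
    - {"grip":1,"angular":[0,0,-0.0458],"slide":[0,0,0]}
    - {"grip":1,"angular":[0,0,-0.0458],"slide":[0,0,0]}
    - {"grip":1,"angular":[0,0,-0.0458],"slide":[0,0,0]}
    - {"grip":1,"angular":[0,0,-0.0458],"slide":[0,0,0]}
    - {"grip":1,"angular":[0,0,-0.0458],"slide":[0,0,0]}
    - {"grip":1,"angular":[0,0,-0.0458],"slide":[0,0,0]}
    - {"grip":1,"angular":[0,0,-0.0458],"slide":[0,0,0]}
    - {"grip":1,"angular":[0,0,-0.0458],"slide":[0,0,0]}
    - {"grip":1,"angular":[0,0,0],"slide":[0,0,0]}
    - {"grip":1,"angular":[0,0,0],"slide":[0,0,0]}

```text
clock: 3.0
tool_pos: [0.1322, -0.5338, 0.2313]
eef_rot: [0.0, 0.668, 0.744, 0.0]
contact_force: [0.1, 0.2, -0.5]
opening: 0.998
gripper_force: 0.0
```

```bash
cat >> h.py <<'E'
def go(x,y,z,psi,n=None):
    """print tool-frame total shift (done before the turn) and turn to reach the target"""
    s=st(); p=np.array(s["tool_pos"]); q=s["eef_rot"]; R=Rn.from_quat([q[1],q[2],q[3],q[0]])
    T=Rn.from_matrix(np.array([[np.cos(psi),np.sin(psi),0],[np.sin(psi),-np.cos(psi),0],[0,0,-1]]))
    print("pos",p.round(4),"psi",np.arctan2(*R.as_matrix()[[1,0],0]).round(4),"t",round(s["clock"],2),"F",np.round(s["contact_force"],1),"open",round(s["opening"],3),"gf",round(s["gripper_force"],1))
    print("shift m",R.inv().apply(np.array([x,y,z])-p).round(4),"turn/pi",((R.inv()*T).as_rotvec()/np.pi).round(4))
E
python3 - <<'E'
from h import *
im=bot.get_image("wrist"); cv2.imwrite("pics/w1.png",im["color"]); print(im["vertical_fov"],(-np.array(im["R"]).T@im["t"]).round(3))
d=bot.spot_point("wrist","chalk_blue_center")
for e in d[:2]: print(e, atz(im,e["point"],.0125,True).round(4))
i=im["color"].astype(int); m=((i[...,0]>i[...,1]+25)&(i[...,0]>i[...,2]+40)).astype(np.uint8)
n,l,s,c=cv2.connectedComponentsWithStats(m)
for k in range(1,n):
    if s[k,4]>60: print(s[k],c[k].round(1),atz(im,c[k],.02,True).round(4))
go(.4515,-.128,.15,1.68)
E
```

```text
65.70646984690485 [ 0.125 -0.462  0.373]
[550 212  10  25 117] [556.4 223.9] [ 0.5709 -0.5427  0.02  ]
pos [ 0.1322 -0.5338  0.2313] psi 1.6788 t 3.1 F [0.2 0.4 0.4] open 1.002 gf 0.0
shift m [0.3691 0.3612 0.0813] turn/pi [ 0.      0.     -0.0004]
```

View pics/w1.png

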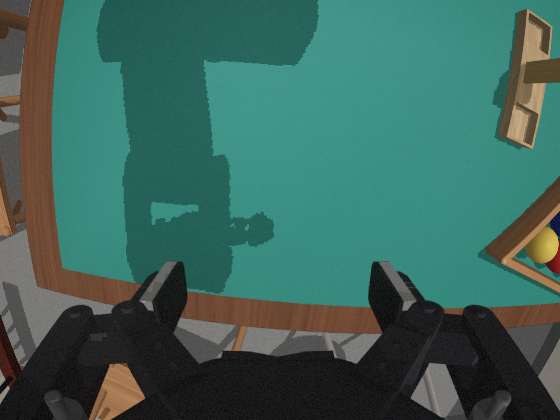

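The first call was refused, so the turn happened at the start position. The wrist view shows the caddy at the right and no chalk. I'm moving over the chalk now.

Request:
send_rows:
  steps:
    - {"grip":1,"slide":[0.0231,0.0226,0],"angular":[0,0,0]}
    - {"grip":1,"slide":[0.0231,0.0226,0],"angular":[0,0,0]}
    - {"grip":1,"slide":[0.0231,0.0226,0],"angular":[0,0,0]}
    - {"grip":1,"slide":[0.0231,0.0226,0],"angular":[0,0,0]}
    - {"grip":1,"slide":[0.0231,0.0226,0],"angular":[0,0,0]}
    - {"grip":1,"slide":[0.0231,0.0226,0],"angular":[0,0,0]}
    - {"grip":1,"slide":[0.0231,0.0226,0],"angular":[0,0,0]}
    - {"grip":1,"slide":[0.0231,0.0226,0],"angular":[0,0,0]}
    - {"grip":1,"slide":[0.0231,0.0226,0],"angular":[0,0,0]}
    - {"grip":1,"slide":[0.0231,0.0226,0],"angular":[0,0,0]}
    - {"grip":1,"slide":[0.0231,0.0226,0],"angular":[0,0,0]}
    - {"grip":1,"slide":[0.0231,0.0226,0],"angular":[0,0,0]}
    - {"grip":1,"slide":[0.0231,0.0226,0],"angular":[0,0,0]}
    - {"grip":1,"slide":[0.0231,0.0226,0],"angular":[0,0,0]}
    - {"grip":1,"slide":[0.0231,0.0226,0],"angular":[0,0,0]}
    - {"grip":1,"slide":[0.0231,0.0226,0],"angular":[0,0,0]}
    - {"grip":1,"slide":[0,0,0],"angular":[0,0,0]}
    - {"grip":1,"slide":[0,0,0],"angular":[0,0,0]}

```text
clock: 4.9
tool_pos: [0.4508, -0.1263, 0.2313]
eef_rot: [-0.0, 0.667, 0.745, -0.0]
contact_force: [0.4, -1.4, -1.0]
opening: 0.999
gripper_force: 0.0
```

Run:
```python
from h import *
im=bot.get_image("wrist"); cv2.imwrite("pics/w2.png",im["color"])
d=bot.spot_point("wrist","chalk_blue_center")
for e in d[:2]: print(e, atz(im,e["point"],.0125,True).round(4))
i=im["color"].astype(int); m=((i[...,0]>i[...,1]+25)&(i[...,0]>i[...,2]+40)).astype(np.uint8)
n,l,s,c=cv2.connectedComponentsWithStats(m)
for k in range(1,n):
    if s[k,4]>60: print(s[k],c[k].round(1),atz(im,c[k],.02,True).round(4))
for l in("square","diamond","caddy_pocket_l","caddy_pocket_r"):
    for e in bot.spot_point("wrist",l)[:2]: print(l,e,atz(im,e["point"],.024 if l<"d" or "s"==l[0] or l[0]=="d" else .005,True).round(4))
go(.4515,-.128,.05,1.68)
```

```text
{'point': [281.9, 180.4], 'p': 0.85} [ 0.4564 -0.1256  0.0125]
{'point': [315.8, 3.7], 'p': 0.19} [0.4711 0.0805 0.0125]
[268 168  23  26 577] [279.  180.3] [ 0.453  -0.1243  0.02  ]
square {'point': [457.5, 202.2], 'p': 0.9} [ 0.676  -0.1228  0.024 ]
square {'point': [517.8, 128.9], 'p': 0.33} [ 0.7531 -0.0139  0.024 ]
diamond {'point': [476.6, 20.2], 'p': 0.71} [0.6687 0.1081 0.024 ]
diamond {'point': [281.3, 175.8], 'p': 0.47} [ 0.4548 -0.1183  0.024 ]
caddy_pocket_l {'point': [273.9, 294.4], 'p': 0.93} [ 0.4626 -0.2669  0.024 ]
caddy_pocket_l {'point': [257.4, 367.3], 'p': 0.69} [ 0.4524 -0.3965  0.024 ]
caddy_pocket_r {'point': [273.9, 294.4], 'p': 0.93} [ 0.4626 -0.2669  0.024 ]
caddy_pocket_r {'point': [257.4, 367.3], 'p': 0.69} [ 0.4524 -0.3965  0.024 ]
pos [ 0.4504 -0.1272  0.2314] psi 1.6801 t 5.2 F [-0.2 -0.4 -1.1] open 1.0 gf 0.0
shift m [-0.0009  0.001   0.1814] turn/pi [0. 0. 0.]
```

View pics/w2.png

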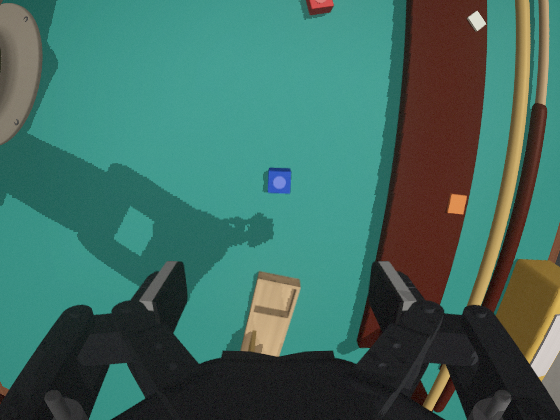

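Wrist view: the chalk (279,181) is nearly square to the fingers. The caddy pocket (277,293), square (457,203) and diamond (477,20) agree with the top camera. I'm lowering onto the chalk and gripping it.

Request:
send_rows:
  steps:
    - {"grip":1,"slide":[0.0013,0.0018,0.026],"angular":[0,0,0]}
    - {"grip":1,"slide":[0,0,0.026],"angular":[0,0,0]}
    - {"grip":1,"slide":[0,0,0.026],"angular":[0,0,0]}
    - {"grip":1,"slide":[0,0,0.026],"angular":[0,0,0]}
    - {"grip":1,"slide":[0,0,0.026],"angular":[0,0,0]}
    - {"grip":1,"slide":[0,0,0.026],"angular":[0,0,0]}
    - {"grip":1,"slide":[0,0,0.026],"angular":[0,0,0]}
    - {"grip":1,"slide":[0,0,0.026],"angular":[0,0,0]}
    - {"grip":1,"slide":[0,0,0.0082],"angular":[0,0,0]}
    - {"grip":1,"slide":[0,0,0.0082],"angular":[0,0,0]}
    - {"grip":1,"slide":[0,0,0],"angular":[0,0,0]}
    - {"grip":0,"slide":[0,0,0],"angular":[0,0,0]}
    - {"grip":0,"slide":[0,0,0],"angular":[0,0,0]}
    - {"grip":0,"slide":[0,0,0],"angular":[0,0,0]}
    - {"grip":0,"slide":[0,0,0],"angular":[0,0,0]}
    - {"grip":0,"slide":[0,0,0],"angular":[0,0,0]}
    - {"grip":0,"slide":[0,0,0],"angular":[0,0,0]}
    - {"grip":0,"slide":[0,0,0],"angular":[0,0,0]}
    - {"grip":0,"slide":[0,0,0],"angular":[0,0,0]}
    - {"grip":0,"slide":[0,0,0],"angular":[0,0,0]}
  force: 30

```text
clock: 7.2
tool_pos: [0.4526, -0.1251, 0.0074]
eef_rot: [0.0, 0.667, 0.745, 0.0]
contact_force: [-0.6, 0.1, 5.8]
opening: 0.288
gripper_force: 30.3
```

Request:
send_rows:
  steps:
    - {"grip":0,"slide":[0,0,-0.02],"angular":[0,0,0]}
    - {"grip":0,"slide":[0,0,-0.03],"angular":[0,0,0]}
    - {"grip":0,"slide":[0,0,-0.03],"angular":[0,0,0]}
    - {"grip":0,"slide":[-0.025,-0.0008,0],"angular":[0,0,0]}
    - {"grip":0,"slide":[-0.025,-0.0008,0],"angular":[0,0,0]}
    - {"grip":0,"slide":[-0.025,-0.0008,0],"angular":[0,0,0]}
    - {"grip":0,"slide":[-0.025,-0.0008,0],"angular":[0,0,0]}
    - {"grip":0,"slide":[-0.025,-0.0008,0],"angular":[0,0,0]}
    - {"grip":0,"slide":[-0.025,-0.0008,0],"angular":[0,0,0]}
    - {"grip":0,"slide":[0,0,0],"angular":[0,0,0.0363]}
    - {"grip":0,"slide":[0,0,0],"angular":[0,0,0.0363]}
    - {"grip":0,"slide":[0,0,0],"angular":[0,0,0]}
    - {"grip":0,"slide":[0,0,0],"angular":[0,0,0]}

```text
clock: 8.5
tool_pos: [0.4641, -0.2745, 0.0869]
eef_rot: [-0.0, 0.746, 0.666, -0.0]
contact_force: [-0.2, 0.3, 0.5]
opening: 0.288
gripper_force: 29.6
```

Run:
```python
from h import *
im=bot.get_image("wrist"); cv2.imwrite("pics/w3.png",im["color"])
for l in("caddy_pocket_l","chalk_blue_center"):
    for e in bot.spot_point("wrist",l)[:2]: print(l,e,atz(im,e["point"],.005,True).round(4))
go(.464,-.275,.023,1.452)
```

```text
caddy_pocket_l {'point': [277.5, 362.1], 'p': 0.83} [ 0.4488 -0.4124  0.005 ]
caddy_pocket_l {'point': [280.4, 221.7], 'p': 0.76} [ 0.4664 -0.2775  0.005 ]
chalk_blue_center {'point': [279.6, 276.4], 'p': 0.64} [ 0.4608 -0.3221  0.005 ]
pos [ 0.4642 -0.2745  0.087 ] psi 1.4556 t 8.65 F [-0.4 -0.5  0.1] open 0.283 gf 29.6
shift m [-0.0005 -0.0002  0.064 ] turn/pi [-0.      0.      0.0011]
```

View pics/w3.png

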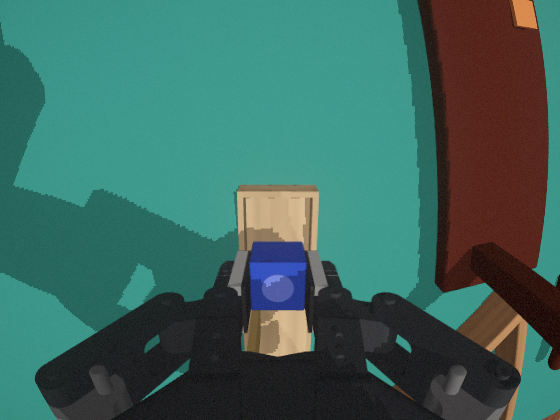

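Wrist view: the chalk (278,277) is held square to the tray, with the pocket (280,222) lined up. I'm lowering, releasing and rising.

Request:
send_rows:
  steps:
    - {"grip":0,"slide":[0,0,0.016],"angular":[0,0,0.0011]}
    - {"grip":0,"slide":[0,0,0.016],"angular":[0,0,0]}
    - {"grip":0,"slide":[0,0,0.016],"angular":[0,0,0]}
    - {"grip":0,"slide":[0,0,0.01],"angular":[0,0,0]}
    - {"grip":0,"slide":[0,0,0.006],"angular":[0,0,0]}
    - {"grip":0,"slide":[0,0,0],"angular":[0,0,0]}
    - {"grip":0,"slide":[0,0,0],"angular":[0,0,0]}

```text
clock: 9.35
tool_pos: [0.4644, -0.2748, 0.0234]
eef_rot: [0.0, 0.748, 0.663, 0.0]
contact_force: [0.6, 0.8, 0.7]
opening: 0.284
gripper_force: 29.6
```

Request:
send_rows:
  steps:
    - {"grip":0.7,"slide":[0,0,0],"angular":[0,0,0]}
    - {"grip":0.7,"slide":[0,0,0],"angular":[0,0,0]}
    - {"grip":0.7,"slide":[0,0,0],"angular":[0,0,0]}
    - {"grip":0.7,"slide":[0,0,0],"angular":[0,0,0]}
    - {"grip":0.7,"slide":[0,0,0],"angular":[0,0,0]}
    - {"grip":0.7,"slide":[0,0,-0.02],"angular":[0,0,0]}
    - {"grip":0.7,"slide":[0,0,-0.035],"angular":[0,0,0]}
    - {"grip":0.7,"slide":[0,0,-0.035],"angular":[0,0,0]}
    - {"grip":0.7,"slide":[0,0,-0.035],"angular":[0,0,0]}
    - {"grip":0.7,"slide":[0,0,-0.035],"angular":[0,0,0]}
    - {"grip":0.7,"slide":[0,0,-0.035],"angular":[0,0,0]}
    - {"grip":0.7,"slide":[0,0,-0.035],"angular":[0,0,0]}
    - {"grip":0.7,"slide":[0,0,0],"angular":[0,0,0]}

```text
clock: 10.65
tool_pos: [0.4652, -0.2755, 0.2576]
eef_rot: [0.004, 0.748, 0.663, 0.0]
contact_force: [-0.6, 0.4, -0.5]
opening: 0.699
gripper_force: 0.0
```

Run:
```python
from h import *
im=bot.get_image("wrist"); cv2.imwrite("pics/w4.png",im["color"])
for l,z in(("caddy_pocket_l",.005),("chalk_blue_center",.0175),("caddy_grip",.159)):
    for e in bot.spot_point("wrist",l)[:2]: print(l,e,atz(im,e["point"],z,True).round(4))
go(.4556,-.3456,.25,-.119)
```

```text
caddy_pocket_l {'point': [275.8, 177.4], 'p': 0.84} [ 0.4651 -0.2797  0.005 ]
caddy_pocket_l {'point': [274.2, 274.1], 'p': 0.84} [ 0.4466 -0.412   0.005 ]
chalk_blue_center {'point': [274.8, 175.9], 'p': 0.82} [ 0.4644 -0.2753  0.0175]
caddy_grip {'point': [276.1, 285.2], 'p': 0.8} [ 0.4574 -0.341   0.159 ]
pos [ 0.4638 -0.2743  0.2517] psi 1.4501 t 10.85 F [ 0.3 -0.6  1. ] open 0.701 gf 0.0
shift m [-0.0718  0.0005  0.0016] turn/pi [-8.000e-04  1.000e-04  4.994e-01]
```

View pics/w4.png

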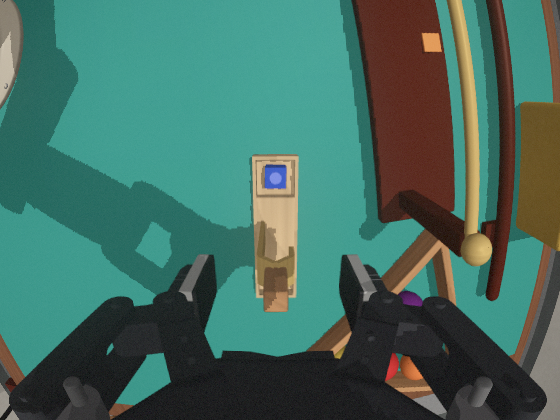

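Wrist view: the chalk (275,177) sits in the left pocket and the grip post is at (276,300). Next I take the grip.

Request:
send_rows:
  steps:
    - {"grip":0.7,"slide":[-0.0237,0.0002,0],"angular":[0,0,0]}
    - {"grip":0.7,"slide":[-0.0237,0.0002,0],"angular":[0,0,0]}
    - {"grip":0.7,"slide":[-0.0237,0.0002,0],"angular":[0,0,0]}
    - {"grip":0.7,"slide":[0,0,0.02],"angular":[0,0,0]}
    - {"grip":0.7,"slide":[0,0,0.02],"angular":[0,0,0]}
    - {"grip":0.7,"slide":[0,0,0.02],"angular":[0,0,0]}
    - {"grip":0.7,"slide":[0,0,0.02],"angular":[0,0,0]}
    - {"grip":0.7,"slide":[0,0,0.02],"angular":[0,0,0]}
    - {"grip":0.7,"slide":[0,0,0.0097],"angular":[0,0,0]}
    - {"grip":0.7,"slide":[0,0,0],"angular":[0,0,0]}
    - {"grip":0.7,"slide":[0,0,0],"angular":[0,0,0]}

```text
clock: 11.95
tool_pos: [0.4564, -0.3454, 0.1435]
eef_rot: [0.0, 0.748, 0.663, 0.0]
contact_force: [0.4, 0.3, 0.3]
opening: 0.701
gripper_force: 0.0
```

Request:
send_rows:
  steps:
    - {"grip":0,"slide":[0,0,0],"angular":[0,0,0]}
    - {"grip":0,"slide":[0,0,0],"angular":[0,0,0]}
    - {"grip":0,"slide":[0,0,0],"angular":[0,0,0]}
    - {"grip":0,"slide":[0,0,0],"angular":[0,0,0]}
    - {"grip":0,"slide":[0,0,0],"angular":[0,0,0]}
    - {"grip":0,"slide":[0,0,0],"angular":[0,0,0]}
    - {"grip":0,"slide":[0,0,0],"angular":[0,0,0]}
  force: 60

```text
clock: 12.65
tool_pos: [0.4563, -0.3455, 0.1439]
eef_rot: [0.001, 0.748, 0.663, -0.0]
contact_force: [-0.9, 0.9, 5.8]
opening: 0.227
gripper_force: 59.7
```

Request:
send_rows:
  steps:
    - {"grip":0,"slide":[0,0,-0.01],"angular":[0,0,0]}
    - {"grip":0,"slide":[0,0,-0.02],"angular":[0,0,0]}
    - {"grip":0,"slide":[0,0,-0.02],"angular":[0,0,0]}
    - {"grip":0,"slide":[0,0,-0.02],"angular":[0,0,0]}
    - {"grip":0,"slide":[0,0,-0.02],"angular":[0,0,0]}
    - {"grip":0,"slide":[0,0,-0.02],"angular":[0,0,0]}
    - {"grip":0,"slide":[0,0,0],"angular":[0,0,0]}

```text
clock: 13.35
tool_pos: [0.4568, -0.3458, 0.2557]
eef_rot: [0.002, 0.748, 0.663, 0.0]
contact_force: [0.7, -1.2, -3.7]
opening: 0.221
gripper_force: 58.9
```

Request:
send_rows:
  steps:
    - {"grip":0,"slide":[0.01,0.0008,0],"angular":[0,0,0]}
    - {"grip":0,"slide":[0.0223,0.0019,0],"angular":[0,0,0]}
    - {"grip":0,"slide":[0.0223,0.0019,0],"angular":[0,0,0]}
    - {"grip":0,"slide":[0.0223,0.0019,0],"angular":[0,0,0]}
    - {"grip":0,"slide":[0.0223,0.0019,0],"angular":[0,0,0]}
    - {"grip":0,"slide":[0.0223,0.0019,0],"angular":[0,0,0]}
    - {"grip":0,"slide":[0.0223,0.0019,0],"angular":[0,0,0]}
    - {"grip":0,"slide":[0.0223,0.0019,0],"angular":[0,0,0]}
    - {"grip":0,"slide":[0.0223,0.0019,0],"angular":[0,0,0]}
    - {"grip":0,"slide":[0.0223,0.0019,0],"angular":[0,0,0]}
    - {"grip":0,"slide":[0.01,0.0008,0],"angular":[0,0,0]}
    - {"grip":0,"slide":[0,0,0],"angular":[0,0,-0.0159]}
    - {"grip":0,"slide":[0,0,0],"angular":[0,0,-0.0159]}
    - {"grip":0,"slide":[0,0,0],"angular":[0,0,-0.0159]}
    - {"grip":0,"slide":[0,0,0],"angular":[0,0,0]}
    - {"grip":0,"slide":[0,0,0],"angular":[0,0,0]}

```text
clock: 14.95
tool_pos: [0.5011, -0.1284, 0.2526]
eef_rot: [-0.001, 0.697, 0.717, -0.0]
contact_force: [-0.0, -0.0, -2.8]
opening: 0.227
gripper_force: 58.9
```

Run:
```python
from h import *
im=bot.get_image("wrist"); cv2.imwrite("pics/w5.png",im["color"]); t=bot.get_image("top"); s=bot.get_image("scene")
for l,z in(("square",.024),("diamond",.024),("chalk_blue_center",.1275)):
    for n,i in(("wrist",im),("top",t),("scene",s)):
        for e in bot.spot_point(n,l)[:1]: print(l,n,np.round(e["point"],1),round(e["p"],2),atz(i,e["point"],z,n=="wrist").round(4))
c=t["color"][150:255,270:430]; cv2.imwrite("pics/t5.png",np.vstack([cv2.resize(c,(560,368),interpolation=2)[:,:560]]))
cv2.imwrite("pics/c5.png",np.hstack([cv2.resize(c,(480,315)),cv2.resize(im["color"],(320,240)) if 0 else cv2.resize(im["color"],None,fx=.75,fy=.75)[:, :320]]) if 0 else np.vstack([cv2.resize(c,(420,276)),cv2.resize(im["color"],(420,315))]))
go(.501,-.129,.2537,1.600)
```

```text
square wrist [412.9 179. ] 0.54 [ 0.668  -0.1217  0.024 ]
square top [363.8 172.2] 0.38 [ 0.6819 -0.1313  0.024 ]
square scene [185.9 253.4] 0.53 [ 0.6717 -0.1351  0.024 ]
diamond top [286.9 175.1] 0.45 [0.6771 0.1082 0.024 ]
diamond scene [268.2 252.8] 0.55 [0.6694 0.1032 0.024 ]
chalk_blue_center wrist [277.6 114.5] 0.88 [ 0.4997 -0.0546  0.1275]
chalk_blue_center top [377.9 222.4] 0.43 [ 0.515  -0.1479  0.1275]
chalk_blue_center scene [210.1 180.7] 0.52 [ 0.4884 -0.0652  0.1275]
pos [ 0.5014 -0.1285  0.2532] psi 1.5999 t 15.55 F [-0.4  0.  -3.2] open 0.229 gf 58.9
shift m [-0.0005 -0.0004 -0.0005] turn/pi [ 0. -0. -0.]
```

View pics/c5.png

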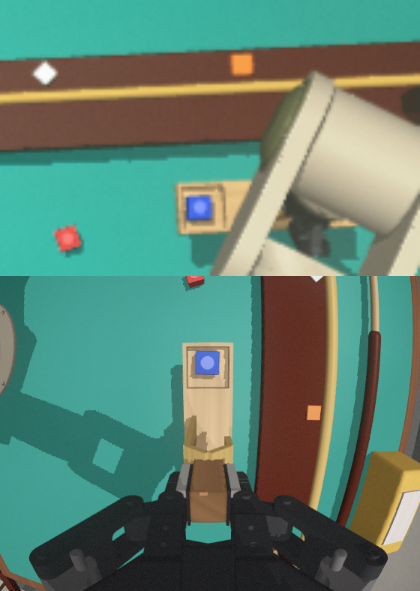

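Top crop and wrist view: the caddy is upright with the chalk in its left pocket, parallel to the bar and short of the square. I'll check the bar and the marks in the wrist camera by colour.

Run:
```python
from h import *
im=bot.get_image("wrist"); i=im["color"].astype(int)
m=((i[...,2]>170)&(i[...,0]<110)&(i[...,2]-i[...,1]>60)).astype(np.uint8); n,l,s,c=cv2.connectedComponentsWithStats(m)
for k in range(1,n):
    if s[k,4]>60: print("or",s[k],c[k].round(1),atz(im,c[k],.024,True).round(4))
P=[]
for v in range(20,250,8):
    u=np.arange(425,458); w=np.clip(i[v,u,2]-i[v,u,0]-60,0,None)*(i[v,u,1]>110)
    if w.sum()>0: P.append((( w*u).sum()/w.sum(),v))
X=np.array([atz(im,p,.175,True) for p in P]); a=np.polyfit(X[:,1],X[:,0],1); r=X[:,0]-np.polyval(a,X[:,1]);g=abs(r)<.004;a=np.polyfit(X[g,1],X[g,0],1);print(a.round(4),r[g].std().round(4),g.sum(),"at sq",np.polyval(a,-.1256).round(4),np.polyval(a,0).round(4))
```

```text
or [248   0  24  10 133] [258.6   3.6] [0.4747 0.0772 0.024 ]
or [409 172  19  20 336] [417.6 181.8] [ 0.6758 -0.1249  0.024 ]
[-0.0249  0.6191] 0.0007 29 at sq 0.6222 0.6191
```

Request:
send_rows:
  steps:
    - {"grip":0,"slide":[-0.0005,0.006,0],"angular":[0,0,0]}
    - {"grip":0,"slide":[-0.0005,0.012,0],"angular":[0,0,0]}
    - {"grip":0,"slide":[-0.0005,0.012,0],"angular":[0,0,0]}
    - {"grip":0,"slide":[0,0.012,0],"angular":[0,0,0]}
    - {"grip":0,"slide":[0,0.012,0],"angular":[0,0,0]}
    - {"grip":0,"slide":[0,0.012,0],"angular":[0,0,0]}
    - {"grip":0,"slide":[0,0.012,0],"angular":[0,0,0]}
    - {"grip":0,"slide":[0,0.012,0],"angular":[0,0,0]}
    - {"grip":0,"slide":[0,0.012,0],"angular":[0,0,0]}
    - {"grip":0,"slide":[0,0.012,0],"angular":[0,0,0]}
    - {"grip":0,"slide":[0,0.006,0],"angular":[0,0,0]}
    - {"grip":0,"slide":[0,0,0],"angular":[0,0,0]}
    - {"grip":0,"slide":[0,0,0],"angular":[0,0,0]}

```text
clock: 16.9
tool_pos: [0.6212, -0.1264, 0.2531]
eef_rot: [-0.0, 0.697, 0.717, -0.0]
contact_force: [0.4, 0.5, -2.8]
opening: 0.226
gripper_force: 59.1
```

Run:
```python
from h import *
im=bot.get_image("wrist"); i=im["color"].astype(int)
m=((i[...,2]>170)&(i[...,0]<110)&(i[...,2]-i[...,1]>60)).astype(np.uint8); n,l,s,c=cv2.connectedComponentsWithStats(m)
for k in range(1,n):
    if s[k,4]>60: print("or",s[k],c[k].round(1),atz(im,c[k],.024,True).round(4))
cv2.imwrite("pics/w6.png",im["color"])
go(.6215,-.1265,.1937,1.600)
```

```text
or [148   0  22  17 269] [158.    6.5] [0.4738 0.0832 0.024 ]
or [314 169  21  21 427] [323.8 179.1] [ 0.6759 -0.125   0.024 ]
pos [ 0.621  -0.1265  0.2532] psi 1.5999 t 16.95 F [-0.5 -0.2 -3.5] open 0.228 gf 59.1
shift m [-0.0001  0.0005  0.0595] turn/pi [-0.0001 -0.     -0.    ]
```

Request:
send_rows:
  steps:
    - {"grip":0,"slide":[0,0.0005,0.008],"angular":[0,0,0]}
    - {"grip":0,"slide":[0,0,0.012],"angular":[0,0,0]}
    - {"grip":0,"slide":[0,0,0.012],"angular":[0,0,0]}
    - {"grip":0,"slide":[0,0,0.012],"angular":[0,0,0]}
    - {"grip":0,"slide":[0,0,0.006],"angular":[0,0,0]}
    - {"grip":0,"slide":[0,0,0.002],"angular":[0,0,0]}
    - {"grip":0,"slide":[0,0,0],"angular":[0,0,0]}
    - {"grip":0,"slide":[0,0,0],"angular":[0,0,0]}

```text
clock: 17.75
tool_pos: [0.6221, -0.1265, 0.2017]
eef_rot: [0.0, 0.697, 0.717, 0.0]
contact_force: [-0.4, -0.3, -2.1]
opening: 0.226
gripper_force: 59.0
```

Request:
send_rows:
  steps:
    - {"grip":0,"slide":[0,0,0.002],"angular":[0,0,0]}
    - {"grip":0,"slide":[0,0,0.002],"angular":[0,0,0]}
    - {"grip":0,"slide":[0,0,0],"angular":[0,0,0]}

```text
clock: 18.05
tool_pos: [0.6217, -0.1264, 0.197]
eef_rot: [-0.0, 0.697, 0.717, -0.0]
contact_force: [-0.2, -0.3, -2.6]
opening: 0.229
gripper_force: 59.0
```

Request:
send_rows:
  steps:
    - {"grip":0,"slide":[0,0,0.001],"angular":[0,0,0]}
    - {"grip":0,"slide":[0,0,0.001],"angular":[0,0,0]}
    - {"grip":0,"slide":[0,0,0],"angular":[0,0,0]}

```text
clock: 18.35
tool_pos: [0.6218, -0.1264, 0.1951]
eef_rot: [-0.0, 0.697, 0.717, -0.0]
contact_force: [0.5, -0.4, -2.7]
opening: 0.23
gripper_force: 59.0
```

Request:
send_rows:
  steps:
    - {"grip":0,"slide":[0,0,0.001],"angular":[0,0,0]}
    - {"grip":0,"slide":[0,0,0],"angular":[0,0,0]}
    - {"grip":0,"slide":[0,0,0],"angular":[0,0,0]}

```text
clock: 18.65
tool_pos: [0.6218, -0.1264, 0.1947]
eef_rot: [0.0, 0.697, 0.717, 0.0]
contact_force: [-2.1, -0.5, 1.9]
opening: 0.223
gripper_force: 59.6
```

Request:
send_rows:
  steps:
    - {"grip":0,"slide":[0,-0.0007,0.0008],"angular":[0,0,0]}
    - {"grip":0,"slide":[0,0,0],"angular":[0,0,0]}
    - {"grip":0,"slide":[0,0,0],"angular":[0,0,0]}

```text
clock: 18.95
tool_pos: [0.6211, -0.1266, 0.1939]
eef_rot: [0.0, 0.697, 0.717, 0.0]
contact_force: [-3.1, -0.1, 4.9]
opening: 0.227
gripper_force: 60.1
```

Request:
send_rows:
  steps:
    - {"grip":0,"slide":[0.004,0,0],"angular":[0,0,0]}
    - {"grip":0,"slide":[0.006,0,0],"angular":[0,0,0]}
    - {"grip":0,"slide":[0.006,0,0],"angular":[0,0,0]}
    - {"grip":0,"slide":[0.006,0,0],"angular":[0,0,0]}
    - {"grip":0,"slide":[0.006,0,0],"angular":[0,0,0]}
    - {"grip":0,"slide":[0.006,0,0],"angular":[0,0,0]}
    - {"grip":0,"slide":[0.006,0,0],"angular":[0,0,0]}

```text
clock: 19.65
tool_pos: [0.6199, -0.0875, 0.1937]
eef_rot: [0.001, 0.697, 0.717, -0.001]
contact_force: [-3.7, -5.4, 4.6]
opening: 0.223
gripper_force: 60.1
```

Request:
send_rows:
  steps:
    - {"grip":0,"slide":[0.01,-0.0003,0],"angular":[0,0,0]}
    - {"grip":0,"slide":[0.01,-0.0003,0],"angular":[0,0,0]}
    - {"grip":0,"slide":[0.01,0,0],"angular":[0,0,0]}
    - {"grip":0,"slide":[0.01,0,0],"angular":[0,0,0]}
    - {"grip":0,"slide":[0.01,0,0],"angular":[0,0,0]}
    - {"grip":0,"slide":[0.01,0,0],"angular":[0,0,0]}
    - {"grip":0,"slide":[0.01,0,0],"angular":[0,0,0]}
    - {"grip":0,"slide":[0.01,0,0],"angular":[0,0,0]}

```text
clock: 20.45
tool_pos: [0.6174, -0.0063, 0.1938]
eef_rot: [0.001, 0.697, 0.717, 0.0]
contact_force: [0.5, -4.5, 5.1]
opening: 0.225
gripper_force: 60.0
```

Request:
send_rows:
  steps:
    - {"grip":0,"slide":[0.01,0,0],"angular":[0,0,0]}
    - {"grip":0,"slide":[0.01,0,0],"angular":[0,0,0]}
    - {"grip":0,"slide":[0.01,0,0],"angular":[0,0,0]}
    - {"grip":0,"slide":[0.01,0,0],"angular":[0,0,0]}
    - {"grip":0,"slide":[0.01,0,0],"angular":[0,0,0]}
    - {"grip":0,"slide":[0.01,0,0],"angular":[0,0,0]}
    - {"grip":0,"slide":[0.01,0,0],"angular":[0,0,0]}
    - {"grip":0,"slide":[0,0,0],"angular":[0,0,0]}

```text
clock: 21.25
tool_pos: [0.6153, 0.0652, 0.1938]
eef_rot: [0.0, 0.696, 0.718, 0.001]
contact_force: [1.6, 4.2, 4.5]
opening: 0.228
gripper_force: 60.0
```

Run:
```python
from h import *
im=bot.get_image("wrist"); i=im["color"].astype(int); cv2.imwrite("pics/w7.png",im["color"])
m=((i.min(-1)>150)&(i.max(-1)-i.min(-1)<50)).astype(np.uint8); n,l,s,c=cv2.connectedComponentsWithStats(m)
for k in range(1,n):
    if 60<s[k,4]<900: print("wh",s[k],c[k].round(1),atz(im,c[k],.024,True).round(4))
for lb,z in(("diamond",.024),("chalk_blue_center",.0675),("caddy_pocket_l",.055)):
    for e in bot.spot_point("wrist",lb)[:1]: print(lb,np.round(e["point"],1),round(e["p"],2),atz(im,e["point"],z,True).round(4))
go(.6142,.1066,.1937,1.600)
```

```text
wh [320 135  28  28 423] [333.7 148.9] [0.6694 0.1086 0.024 ]
diamond [330.5 145.4] 0.89 [0.666  0.1118 0.024 ]
chalk_blue_center [278.4 115.4] 0.46 [0.6147 0.1385 0.0675]
caddy_pocket_l [281.5 121.1] 0.86 [0.6175 0.1337 0.055 ]
pos [0.6153 0.0648 0.1937] psi 1.6008 t 21.45 F [1.2 6.3 5.5] open 0.23 gf 60.0
shift m [0.0418 0.0001 0.0002] turn/pi [ 0.0005 -0.0009  0.0003]
```

Request:
send_rows:
  steps:
    - {"grip":0,"slide":[0.009,0,0],"angular":[0,0,0]}
    - {"grip":0,"slide":[0.01,0,0],"angular":[0,0,0]}
    - {"grip":0,"slide":[0.01,0,0],"angular":[0,0,0]}
    - {"grip":0,"slide":[0.009,0,0],"angular":[0,0,0]}
    - {"grip":0,"slide":[0.0037,0,0],"angular":[0,0,0]}
    - {"grip":0,"slide":[0,0,0],"angular":[0,0,0]}
    - {"grip":0,"slide":[0,0,0],"angular":[0,0,0]}

```text
clock: 22.15
tool_pos: [0.6142, 0.105, 0.1937]
eef_rot: [0.0, 0.697, 0.717, 0.001]
contact_force: [1.6, -1.3, 5.6]
opening: 0.227
gripper_force: 60.1
```

Run:
```python
from h import *
im=bot.get_image("wrist"); i=im["color"].astype(int)
m=((i.min(-1)>150)&(i.max(-1)-i.min(-1)<50)).astype(np.uint8); n,l,s,c=cv2.connectedComponentsWithStats(m)
for k in range(1,n):
    if 60<s[k,4]<900: print("wh",s[k],c[k].round(1),atz(im,c[k],.024,True).round(4))
for e in bot.spot_point("wrist","caddy_pocket_l")[:2]: print(round(e["p"],2),atz(im,e["point"],.055,True).round(4))
go(.6142,.1068,.1937,1.600)
```

```text
wh [319 175  27  27 403] [332.2 188.3] [0.6693 0.1088 0.024 ]
0.85 [0.6147 0.1713 0.055 ]
pos [0.6142 0.1049 0.1937] psi 1.5997 t 22.25 F [ 1.8 -1.   5.8] open 0.222 gf 60.1
shift m [0.0019 0.0001 0.    ] turn/pi [ 0.0004 -0.0001 -0.0001]
```

Request:
send_rows:
  steps:
    - {"grip":0,"slide":[0.002,0,-0.0004],"angular":[0,0,0]}
    - {"grip":0,"slide":[0,0,0],"angular":[0,0,0]}
    - {"grip":0,"slide":[0,0,0],"angular":[0,0,0]}
    - {"grip":0.3,"slide":[0,0,0],"angular":[0,0,0]}
    - {"grip":0.3,"slide":[0,0,0],"angular":[0,0,0]}
    - {"grip":0.6,"slide":[0,0,0],"angular":[0,0,0]}
    - {"grip":0.6,"slide":[0,0,0],"angular":[0,0,0]}
    - {"grip":0.6,"slide":[0,0,0],"angular":[0,0,0]}
    - {"grip":0.6,"slide":[0,0,0],"angular":[0,0,0]}
    - {"grip":0.6,"slide":[0,0,-0.005],"angular":[0,0,0]}
    - {"grip":0.6,"slide":[0,0,-0.015],"angular":[0,0,0]}
    - {"grip":0.6,"slide":[0,0,-0.02],"angular":[0,0,0]}
    - {"grip":0.6,"slide":[0,0,-0.02],"angular":[0,0,0]}
    - {"grip":0.6,"slide":[0,0,-0.02],"angular":[0,0,0]}
    - {"grip":0.6,"slide":[0,0,-0.02],"angular":[0,0,0]}
    - {"grip":0.6,"slide":[0,0,-0.02],"angular":[0,0,0]}
    - {"grip":0.6,"slide":[0,0,0],"angular":[0,0,0]}
    - {"grip":0.6,"slide":[0,0,0],"angular":[0,0,0]}
    - {"grip":0.6,"slide":[0,0,0],"angular":[0,0,0]}

```text
clock: 24.15
tool_pos: [0.6134, 0.1071, 0.3125]
eef_rot: [-0.001, 0.697, 0.717, -0.001]
contact_force: [-0.4, -1.2, 0.6]
opening: 0.602
gripper_force: 0.0
```

Run:
```python
from h import *
im=bot.get_image("wrist"); i=im["color"].astype(int)
m=((i.min(-1)>150)&(i.max(-1)-i.min(-1)<50)).astype(np.uint8); n,l,s,c=cv2.connectedComponentsWithStats(m)
for k in range(1,n):
    if 60<s[k,4]<900: print("wh",s[k],c[k].round(1),atz(im,c[k],.024,True).round(4))
for lb,z in(("caddy_pocket_l",.055),("caddy_grip",.209),("chalk_blue_center",.0675)):
    for e in bot.spot_point("wrist",lb)[:2]: print(lb,round(e["p"],2),atz(im,e["point"],z,True).round(4))
sc=bot.get_image("scene")
cv2.imwrite("pics/f.png",np.hstack([cv2.resize(im["color"],(400,300)),cv2.resize(sc["color"][130:310,180:420],(400,300))]))
go(.6142,.1068,.3,1.600)
```

```text
wh [310 161  20  20 226] [319.2 170.7] [0.6696 0.1085 0.024 ]
wh [413 395  24  18 232] [425.7 402.1] [ 0.9515 -0.3766  0.024 ]
caddy_pocket_l 0.93 [0.6173 0.0417 0.055 ]
caddy_pocket_l 0.59 [0.6162 0.1747 0.055 ]
caddy_grip 0.82 [0.6156 0.108  0.209 ]
pos [0.6137 0.1071 0.3133] psi 1.5999 t 24.4 F [-0.4 -0.4  0. ] open 0.599 gf 0.0
shift m [-0.0003  0.0005  0.0133] turn/pi [-0.0003 -0.     -0.    ]
```

View pics/f.png

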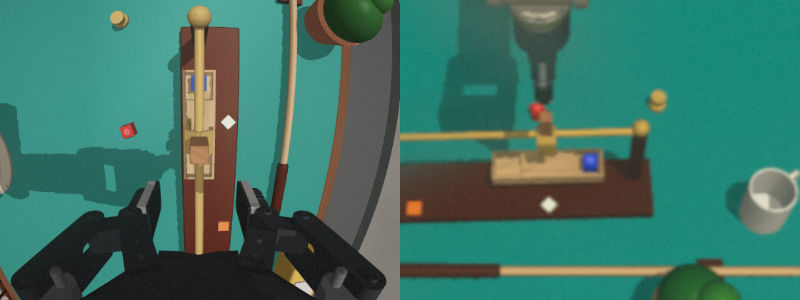

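The caddy hangs upright on the bar with the chalk in its left pocket, about 1 mm from the diamond line. The gripper is clear above it.

```bash
python3 -c "
from plant import bot
print(bot.close_job())"
```

```text
the job is handed in; nothing more can be done
None
```

The job is handed in: the caddy, with the blue chalk in its left (+y) pocket, was hooked on at the orange square, slid along the bar and left hanging freely within about 1 mm of the ivory diamond, at 24 s of the 72 s allowed.

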